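# Hang the trued rim and close the roller well

### The job

The trued banjo-ukulele rim stands on edge on the rollers of the truing block. Lift it out by its rim and hang it over the J-hook of the stand without letting it fall, then lay the cover plate in the mouth of the roller well and press it down past its spring catches until it sits fully home and level. Leave the smaller rim alone.

Things in the scene. Friction and masses are not known exactly. Their poses are not given: they have to be found in the camera images.
- rim: The larger wooden hoop: 170 mm outside, 150 mm inside diameter (wall 10 mm), 26 mm wide along its axis, 0.15 kg. Origin at its centre, x along its axis (level, along the block's x; it may have rolled about it). It starts on edge on the well's rollers: centre 107 mm, top 192 mm above the bench, 42 mm of it down in the block, 3 mm play each side. Grip it across its width from above.
- truing_block: Fixed hardwood block, 104 x 236 x 64 mm (x, y, z); origin at the centre of its underside, on the bench. Along y a well 32 mm wide, 150 mm long, with two free steel rollers. The darker frame on top bounds the well's mouth, a rebate 64 mm (x) by 180 mm (y), 12 mm deep. In the middle of each short end a spring ball catch stands 3.3 mm out of the rebate's wall.
- well_seat (a point): Centre of the rebate's floor, 52 mm above the bench, axes as the truing block: the cover's origin comes here when it is home.
- cover: Loose flat wooden plate, 60 x 177 x 12 mm (x, y, z), 0.16 kg, on the bench; origin at the centre of its underside. On its top a darker batten handle: 16 mm wide (x), 70 long (y), 26 high, top 38 mm above the underside. Fits the rebate either way round, 2 mm play at sides, 1.5 at ends. Laid in, one or both ends stop on the ball catches, up to 8 mm high; 5 to 10 N snaps it home, flush.
- hook_stand: Fixed wooden stand with a steel J-hook pointing along its -x. Origin on the bench under the middle of the hook's seat. Foot 140 mm wide, x = -60 to +140 mm, 22 mm high; post 28 mm square at x = +95 mm, 297 mm high. Hook of 10 mm round rod: arm from the post 268 mm up, slope down to a level seat (x = +16 to -17 mm), upturned tip.
- hook_seat (a point): Top of the rod in the middle of the J-hook's seat, 250 mm above the bench, axes as the stand (x from tip to post). A rim hung here has its axis along this x and its centre 75 mm below this point.
- hook_tip (a point): Top of the J-hook's upturned tip, 280 mm above the bench (30 mm above the seat), 31 mm in front (-x) of the seat: the rim's inside must pass over it.
- small_rim: A smaller wooden hoop, 116 mm outside diameter, 30 mm high, lying flat on the bench: not part of the job. Origin at the centre of its underside.

How it is judged:
On the way, in this order (a step that is already met when the one before it is completed fails the run):
1. the rim hangs free on the J-hook (x of rim in the frame of hook_seat between -0.012 and 0.012 m and y of rim in the frame of hook_seat between -0.02 and 0.02 m and z of rim in the frame of hook_seat between -0.083 and -0.067 m and contact force between rim and hook_stand above 0.4 N and contact force between the fingers and rim below 0.05 N), for 0.2 s.
2. the cover plate is pressed home in the well's rebate (horizontal distance between cover and well_seat below 0.004 m and z of cover in the frame of well_seat below 0.002 m and angle between cover's own z axis and vertical below 0.03 rad), for 0.2 s.
At the end, for the whole second after the job is handed in: The rim hangs at rest in the J-hook's seat (centre 75 mm below it within 8 mm, within 12 mm along the hook and 20 mm across), and the cover lies in the rebate at rest: underside under 2 mm above its floor, within 4 mm of its centre, level within 0.03 rad (all of step 2 and x of rim in the frame of hook_seat between -0.012 and 0.012 m and y of rim in the frame of hook_seat between -0.02 and 0.02 m and z of rim in the frame of hook_seat between -0.083 and -0.067 m and contact force between rim and hook_stand above 0.4 N and linear speed of rim below 0.05 m/s and linear speed of cover below 0.02 m/s); the robot touches nothing.
It fails at once if the rim falls or is set down on the bench (height (world z) of rim below 0.095 m and horizontal distance between rim and truing_block above 0.05 m).
It fails at once if the smaller rim is disturbed (more than 30 mm) (distance of small_rim from where it was at the start of the episode above 0.03 m).
It also fails if it takes over 64 s, if anything falls off the work surface, if the arm or the gripper's body presses on something with over 40 N, if the wrist force passes 120 N, or if a joint passes its speed limit or range.

### The arm

A 6-joint arm with a two-finger parallel gripper is mounted at the origin on a cart in front of the work surface, level with it; the furniture and walls round the work are solid. World frame = base frame: x ahead of the robot, y to its left, z up, the work surface at z = 0. Lengths are in m, angles in rad, forces in N, time in s.
With the tool pointing down it reaches from about 0.25 to 0.725 m from the base axis. Payload 4 kg.
Tool frame: the origin (TCP) lies where the fingers leave the gripper's body, on its centre line; the fingertips stand 73 mm ahead of it and the grasp point (between the pads) lies 54 mm ahead of it (bot.tips_ahead is the z of the fingertips in the tool frame, in m); z points along the fingers, y is the direction in which the jaws open and shut (so a half turn about z gives the same grasp; the last joint's range is limited). The gripper opens to 85 mm and grips with 20 to 120 N. Pads are 22 mm wide; open, the fingers measure 114 mm over their backs; the gripper's body (76 mm by 85 mm) begins 54 mm behind the grasp point. The pads swing forward as they close: fully open they stand 13 mm farther back than shut.
Start: joints at [-1.155, 0.241, 0.005, 1.335, 0, 1.571], TCP at [0.202, -0.457, 0.304] pointing down, gripper open.
Joint ranges: [-2.72, 2.72], [-1.05, 1.87], [-1.09, 1.28], [-1.99, 2.15], [-1.42, 1.44], [-3.14, 3.14]. Speed limits (rad/s): [2.79, 2.79, 3.14, 3.14, 3.14, 3.14].

### API

Orientations are given as a unit quaternion [x, y, z, w].
In Python, from workcell import readout, camera, get_calibration, order, bot gives the robot as it stands.
- The arm moves only by the tool send_rows, never from a script. Its argument "moves" is a list of rows, each a list of 3 entries, a list of its own where there are three numbers: the shift along the tool's x, y, z in mm, then the turn, a rotation vector about the tool's x, y, z in rad, then the finger opening in mm, from 0 to 85.4. In form: [[[dx, dy, dz], [ax, ay, az], grip], ...]. A call has 1 to 12 rows; each row is the pose to reach, as a shift and turn from the pose measured when the call began, along the tool's axes at that moment; what a row does not reach only later rows make up. A row lasts 1/12 s, in which the tool goes at most 41.7 mm and 7.16 degrees, less where a joint would pass 70% of its speed; a pose out of reach is approached as far as the arm can. A call with a gripper value outside its range is refused whole. The fingers move at their own pace and stop on an object; the grip force is fixed at half the most. Time passes only in rows, so rows that repeat a pose let the fingers close. It gives the time, the measured TCP pose, the force and the opening at its end, in the units of the state.
- readout.get_obs(): the state, without advancing time (a new reading comes with each control period).
- camera(name): name is "side" or "top" or "wrist"; returns the picture (384x512x3 uint8, red, green, blue); there is no depth.
- get_calibration(name): a dict with "fx", "fy", "cx", "cy" (pixels), "R" (3x3) and "t" (3): a world point X has camera coordinates R X + t. Camera axes: x right, y down, z forward; pixel columns grow to the right and rows downward; lengths in m; the calibration is good to about 2 mm. A picture is of the moment at which its call begins: read the wrist's pose just before it. get_calibration takes no time and is no camera call; for the wrist camera it gives the pose at the moment of the call.
- order.job_done(): hands the job in, once; it reports no verdict.
The state is a dict: "clock": time; "joint_pos": joint angles; "joint_vel": joint speeds; "tau": joint torques, N m; "eef_pos": TCP position; "tool_rot": TCP orientation; "ft_force": force on the tool from outside, world axes, zero at the start; "ft_torque": the same for the moment, N m; "grip_width": finger opening in m.
Only numpy, scipy, OpenCV 4.12 (cv2) and the standard library are available. Lean on these libraries where they do the work, as an engineer would, in place of code of your own. Each camera call takes 0.05 s, during which the arm holds its last target. There are 200 camera calls.

## Working session

There is one attempt and no reset: what is moved stays moved. The work goes in short steps, Python scripts to look and compute and a tool call to move; the robot and the scene stay as the last step left them, time stands still between calls to the robot, and variables do not carry over. Pictures are saved under pics/ and viewed, about 8 in all and at most 12, crops included, and the job is handed in when it is done.

Besides the shell and the picture viewer there is one more tool, called after "Emit:" as name(argument=value, ...) on one line, values as JSON. send_rows: Moves the arm, as the interface text tells. Its arguments: {"type":"object","properties":{"moves":{"type":"array","items":{"type":"array"}}},"required":["moves"]}

```bash
mkdir -p pics
python3 - <<'E'
from workcell import readout,camera,get_calibration,bot
import cv2,numpy as np
o=readout.get_obs();print(o)
np.set_printoptions(precision=4,suppress=True)
for n in("side","top"):
    im=camera(n);cv2.imwrite(f"pics/{n}0.png",im[:,:,::-1]);c=get_calibration(n);print(n,c['fx'],c['cx'],c['cy'],-np.array(c['R']).T@np.array(c['t']));print(np.array(c['R']))
E
```

```text
{'clock': 0.0, 'joint_pos': array([-1.15499302e+00,  2.41447308e-01,  3.72267928e-03,  1.33519401e+00,
        4.50088273e-06,  1.57076210e+00]), 'joint_vel': array([-0.0013775 ,  0.00101604,  0.00082891,  0.00071906,  0.00072384,
        0.00034842]), 'tau': array([ 1.17303785e-03, -3.72315609e+01,  2.52408904e+01,  1.69121136e-02,
        5.54219241e-05, -1.60667912e-05]), 'eef_pos': array([ 0.20177071, -0.45695925,  0.30299506]), 'tool_rot': array([ 9.78462100e-01,  2.06423820e-01, -2.16810538e-04, -1.03877379e-03]), 'ft_force': array([0.11898212, 0.69523389, 0.31940978]), 'ft_torque': array([-0.0199923 ,  0.02221642, -0.05803917]), 'grip_width': 0.08530793198608386}
side 353.546987838033 255.41405635781135 195.81875848822497 [0.6167 0.8598 0.5114]
[[-0.9971  0.0728  0.0242]
 [ 0.005   0.3756 -0.9268]
 [-0.0766 -0.9239 -0.3748]]
top 402.927559209358 258.2472400650937 190.24634576662822 [0.425  0.0177 1.1696]
[[ 0.0114 -0.9999  0.0041]
 [-0.9922 -0.0119 -0.1244]
 [ 0.1244 -0.0026 -0.9922]]
```

View pics/top0.png

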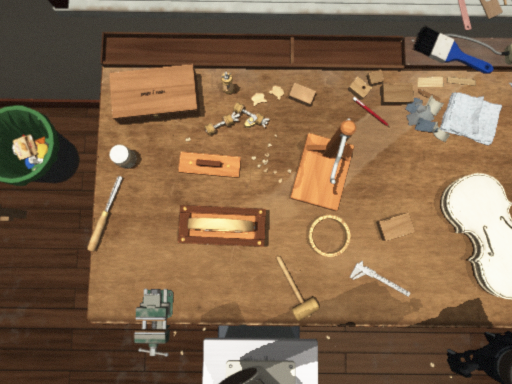

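View pics/side0.png

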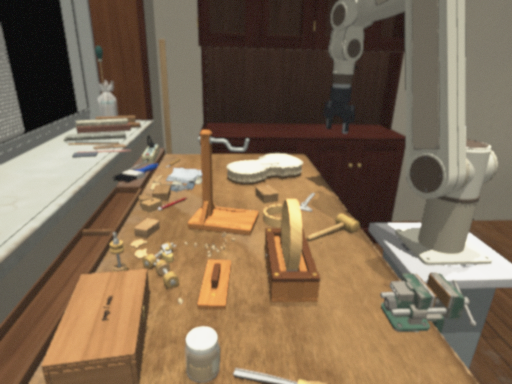

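The top view shows the block at about (223,226), the cover at (209,164), the stand at (325,170) with its hook tip near (335,182), and the small rim at (329,236). I'll zoom in for precise pixels.

Run:
```python
import cv2
im=cv2.imread("pics/top0.png")[110:260,165:365]
cv2.imwrite("pics/c1.png",cv2.resize(im,None,fx=4,fy=4,interpolation=cv2.INTER_CUBIC))
im=cv2.imread("pics/side0.png")[120:310,150:350]
cv2.imwrite("pics/c2.png",cv2.resize(im,None,fx=3,fy=3,interpolation=cv2.INTER_CUBIC))
```

```text
(no output)
```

View pics/c1.png

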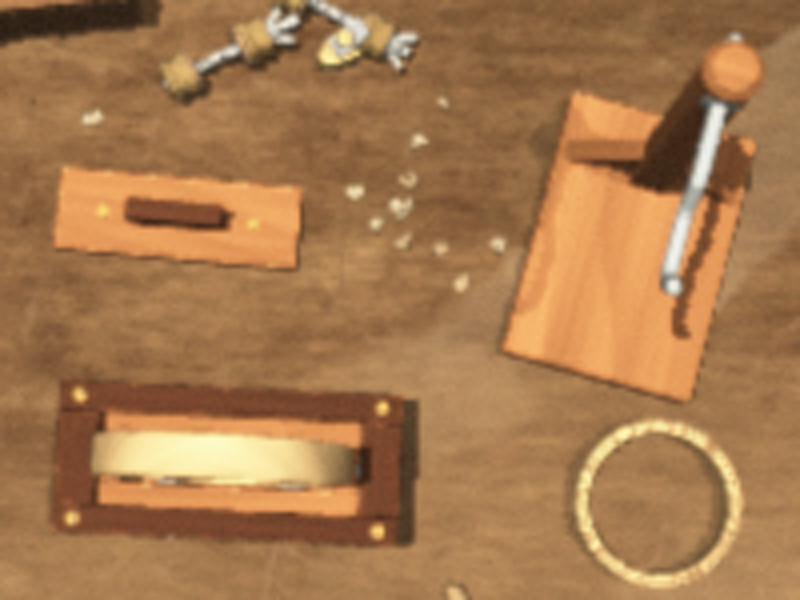

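View pics/c2.png

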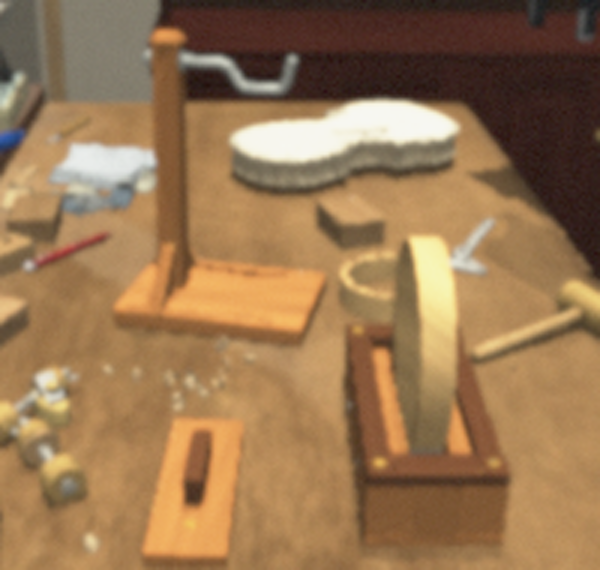

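The crops show the block's four frame screws, the cover's corners, the foot's corners, the hook tip at crop (672,285) and the post top at (733,70). Next I'll cast rays through these.

```bash
cat > h.py <<'E'
import numpy as np
from workcell import readout,camera,get_calibration,bot
np.set_printoptions(precision=4,suppress=True)
def ray(name,u,v,z,c=None):
    c=c or get_calibration(name);R=np.array(c['R']);p=-R.T@np.array(c['t'])
    d=R.T@np.array([(u-c['cx'])/c['fx'],(v-c['cy'])/c['fy'],1]);return p+d*(z-p[2])/d[2]
def crop(us,z,x0=165,y0=110,s=4,name="top"):
    return np.array([ray(name,(u+.5)/s-.5+x0,(v+.5)/s-.5+y0,z) for u,v in us])
def ang(a,b): d=b-a; return np.arctan2(d[1],d[0])
from scipy.spatial.transform import Rotation as Ro
def rel(xyz,yaw,down=True):
    """target TCP pos with tool down, tool y axis at world yaw -> shift (mm) & rotvec in tool frame"""
    o=readout.get_obs();R0=Ro.from_quat(o['tool_rot'])
    y=np.array([np.cos(yaw),np.sin(yaw),0]);z=np.array([0,0,-1.]);x=np.cross(y,z)
    best=None
    for s in(1,-1):
        R1=Ro.from_matrix(np.c_[s*x,s*y,z]);rv=(R0.inv()*R1).as_rotvec()
        if best is None or np.linalg.norm(rv)<np.linalg.norm(best): best=rv
    return R0.inv().apply(np.array(xyz)-o['eef_pos'])*1000,best
E
python3 - <<'E'
from h import *
b=crop([(80,395),(383,408),(377,530),(71,518)],.064);print("screws",b,b.mean(0));
print("block y-axis dir",np.degrees([ang(b[1],b[0]),ang(b[2],b[3])]),np.degrees(ang(b[3],b[0])))
r=crop([(92,433),(92,475),(358,455),(358,487)],.107);print("rim-ish",r)
r=crop([(225,432),(225,478)],.192);print("rim top",r)
c=crop([(63,168),(300,188),(297,268),(55,248)],.012);print("cover",c,c.mean(0),np.degrees([ang(c[1],c[0]),ang(c[2],c[3]),ang(c[3],c[0]),ang(c[2],c[1])]))
h=crop([(127,198),(228,208)],.038);print("handle far edge",h,h.mean(0))
f=crop([(575,95),(752,155),(690,400),(505,352)],.022);print("foot",f,np.linalg.norm(f-np.roll(f,1,0),axis=1),f.mean(0))
print(np.degrees([ang(f[3],f[0]),ang(f[2],f[1]),ang(f[2],f[3])]))
t=crop([(672,285)],.28);p=crop([(733,70)],.297);print("tip",t,"post",p,np.degrees(ang(t[0],p[0])),np.linalg.norm((p-t)[0,:2]))
s=crop([(658,502)],.03);print("small",s)
E
```

```text
screws [[0.511  0.2165 0.064 ]
 [0.5045 0.0083 0.064 ]
 [0.4214 0.0115 0.064 ]
 [0.4271 0.2198 0.064 ]] [0.466 0.114 0.064]
block y-axis dir [88.2127 88.4274] -2.221023811291478
rim-ish [[0.4827 0.2    0.107 ]
 [0.4552 0.1991 0.107 ]
 [0.4703 0.0247 0.107 ]
 [0.4494 0.0245 0.107 ]]
rim top [[0.4797 0.1049 0.192 ]
 [0.4519 0.1043 0.192 ]]
cover [[0.6814 0.244  0.012 ]
 [0.6687 0.0703 0.012 ]
 [0.6094 0.0714 0.012 ]
 [0.622  0.2477 0.012 ]] [0.6454 0.1583 0.012 ] [85.7935 85.9126 -3.5726 -1.1237]
handle far edge [[0.6544 0.1925 0.038 ]
 [0.648  0.1202 0.038 ]] [0.6512 0.1563 0.038 ]
foot [[ 0.7382 -0.1299  0.022 ]
 [ 0.6951 -0.2586  0.022 ]
 [ 0.5159 -0.2112  0.022 ]
 [ 0.5487 -0.079   0.022 ]] [0.1962 0.1358 0.1854 0.1362] [ 0.6245 -0.1697  0.022 ]
[-15.0404 -14.8355  76.0247]
tip [[ 0.5597 -0.1505  0.28  ]] post [[ 0.6786 -0.1827  0.297 ]] -15.144536227065778 0.12320985434091514
small [[ 0.4431 -0.1861  0.03  ]]
```

Run:
```python
from h import *
print(bot.tips_ahead)
print(rel([.467,.149,.35],np.radians(-1.7)))
```

```text
0.0726
(array([ 487.402 , -447.3472,  -46.06  ]), array([-0.0017, -0.001 , -1.1253]))
```

Emit:
send_rows(moves=[[[0, 0, -45], [0, 0, 0], 85], [[120, -110, -46], [0, 0, -0.3], 85], [[240, -220, -46], [0, 0, -0.6], 85], [[360, -330, -46], [0, 0, -0.9], 85], [[487, -447, -46], [0, 0, -1.125], 85], [[487, -447, -46], [0, 0, -1.125], 85], [[487, -447, -46], [0, 0, -1.125], 85], [[487, -447, -46], [0, 0, -1.125], 85], [[487, -447, -46], [0, 0, -1.125], 85], [[487, -447, -46], [0, 0, -1.125], 85], [[487, -447, -46], [0, 0, -1.125], 85], [[487, -447, -46], [0, 0, -1.125], 85]])

```text
clock: 1.1
eef_pos: [0.3855, -0.0351, 0.3488]
tool_rot: [0.718, 0.697, 0.0, -0.001]
ft_force: [0.8, -0.7, 0.4]
grip_width: 0.0848
```

Run:
```python
from h import *
print(readout.get_obs()['joint_pos'])
print(rel([.467,.149,.35],np.radians(-1.7)))
```

```text
[-0.0918 -0.0009 -0.1568  1.4158  0.0015  1.5087]
(array([186.4775,  75.9473,  -0.9443]), array([-0.0008, -0.0015, -0.    ]))
```

Emit:
send_rows(moves=[[[186, 76, 0], [0, 0, 0], 85], [[186, 76, 0], [0, 0, 0], 85], [[186, 76, 0], [0, 0, 0], 85], [[186, 76, 0], [0, 0, 0], 85], [[186, 76, 0], [0, 0, 0], 85], [[186, 76, 0], [0, 0, 0], 85], [[186, 76, 0], [0, 0, 0], 85], [[186, 76, 0], [0, 0, 0], 85]])

```text
clock: 1.77
eef_pos: [0.4665, 0.1483, 0.3484]
tool_rot: [0.717, 0.697, -0.001, -0.001]
ft_force: [-0.6, -0.0, -1.2]
grip_width: 0.0848
```

Run:
```python
from h import *
import cv2
print(rel([.467,.149,.231],np.radians(-1.7)))
c=get_calibration("wrist");cv2.imwrite("pics/w1.png",camera("wrist")[:,:,::-1])
print(c)
```

```text
(array([  0.6381,   0.7437, 117.3904]), array([-0.0026, -0.0005,  0.0005]))
{'fx': 290.17371793278977, 'fy': 290.17371793278977, 'cx': 253.58640038012172, 'cy': 196.27923486169536, 'R': array([[ 0.9996, -0.0296, -0.0026],
       [-0.0279, -0.9656,  0.2584],
       [-0.0102, -0.2583, -0.966 ]]), 't': array([-0.4614,  0.1109,  0.463 ])}
```

View pics/w1.png

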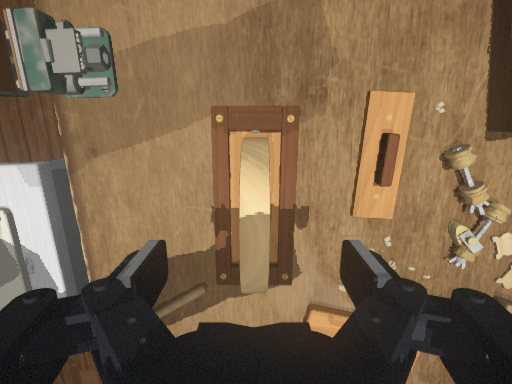

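The wrist view shows the rim centred between the jaws (column ~255). The frame screws are at (219,118), (291,119) and (285,277), and the cover corners at (370,91), (414,93), (393,220) and (352,217). I'll measure these a second time, then grip.

Run:
```python
from h import *
c=get_calibration("wrist")
R=lambda l,z:np.array([ray(0,u,v,z,c) for u,v in l])
b=R([(219.5,118.5),(290.5,119),(285,276.5),(222,277)],.064);print(b,b.mean(0),np.degrees([ang(b[3],b[0]),ang(b[2],b[1])]))
k=R([(370.5,91),(414,93),(393.5,219.5),(352.5,217)],.012);print(k,k.mean(0),np.degrees([ang(k[3],k[0]),ang(k[2],k[1])]))
h=R([(387,134),(399,134),(390,186),(379,185)],.038);print(h.mean(0))
```

```text
[[0.4282 0.2139 0.064 ]
 [0.5117 0.2108 0.064 ]
 [0.5047 0.0035 0.064 ]
 [0.4188 0.0053 0.064 ]] [0.4659 0.1084 0.064 ] [87.4313 88.0445]
[[0.6234 0.243  0.012 ]
 [0.6809 0.2387 0.012 ]
 [0.6704 0.0622 0.012 ]
 [0.6097 0.068  0.012 ]] [0.6461 0.153  0.012 ] [85.5228 86.5892]
[0.6435 0.1543 0.038 ]
```

Emit:
send_rows(moves=[[[0, 0, 40], [0, 0, 0], 85], [[0, 0, 80], [0, 0, 0], 85], [[1, 1, 117], [0, 0, 0], 85], [[1, 1, 117], [0, 0, 0], 85], [[1, 1, 117], [0, 0, 0], 20], [[1, 1, 117], [0, 0, 0], 20], [[1, 1, 117], [0, 0, 0], 20], [[1, 1, 117], [0, 0, 0], 20], [[1, 1, 117], [0, 0, 0], 20], [[1, 1, 117], [0, 0, 0], 20], [[1, 1, 117], [0, 0, 0], 20], [[1, 1, 117], [0, 0, 0], 20]])

```text
clock: 2.82
eef_pos: [0.4684, 0.1495, 0.2338]
tool_rot: [0.718, 0.696, 0.002, -0.0]
ft_force: [-0.4, 1.1, 6.7]
grip_width: 0.0246
```

Emit:
send_rows(moves=[[[0, 0, -10], [0, 0, 0], 18], [[0, 0, -25], [0, 0, 0], 18], [[0, 0, -45], [0, 0, 0], 18], [[0, 0, -65], [0, 0, 0], 18], [[0, 0, -85], [0, 0, 0], 18], [[0, 0, -105], [0, 0, 0], 18], [[0, 0, -116], [0, 0, 0], 18], [[0, 0, -116], [0, 0, 0], 18]])

```text
clock: 3.48
eef_pos: [0.4691, 0.1496, 0.3527]
tool_rot: [0.717, 0.697, 0.004, 0.001]
ft_force: [0.1, 0.9, -1.3]
grip_width: 0.0246
```

Run:
```python
from h import *
import cv2
print(rel([.510,-.098,.350],np.radians(-15.1)))
a=cv2.cvtColor(camera("side"),4)[100:320,130:360]
cv2.imwrite("pics/s2.png",cv2.resize(a,None,fx=2.5,fy=2.5))
```

```text
(array([-246.2457,   48.1764,    2.0079]), array([ 0.0067, -0.0051,  0.2339]))
```

View pics/s2.png

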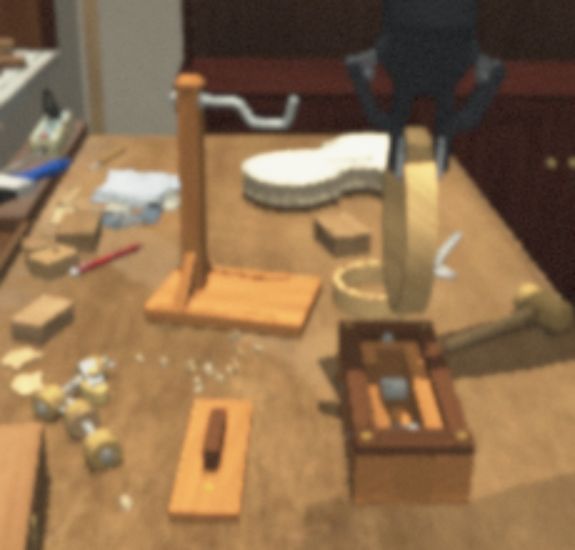

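The rim is up, upright in the jaws and clear of the block. Next I'll move to the front of the hook.

Emit:
send_rows(moves=[[[-15, 3, 0], [0, 0, 0.02], 18], [[-40, 8, 0], [0, 0, 0.04], 18], [[-65, 13, 0], [0, 0, 0.06], 18], [[-90, 18, 0], [0, 0, 0.09], 18], [[-115, 22, 0], [0, 0, 0.11], 18], [[-140, 27, 0], [0, 0, 0.13], 18], [[-165, 32, 0], [0, 0, 0.16], 18], [[-190, 37, 0], [0, 0, 0.18], 18], [[-215, 42, 0], [0, 0, 0.21], 18], [[-235, 46, 0], [0, 0, 0.23], 18], [[-246, 48, 0], [0.007, -0.005, 0.234], 18], [[-246, 48, 0], [0.007, -0.005, 0.234], 18]])

```text
clock: 4.53
eef_pos: [0.5091, -0.0997, 0.3487]
tool_rot: [0.795, 0.607, -0.003, -0.002]
ft_force: [0.4, 0.3, -0.9]
grip_width: 0.0252
```

Run:
```python
from h import *
import cv2
print(rel([.5974,-.122,.350],np.radians(-15.1)))
a=cv2.cvtColor(camera("side"),4)[110:260,190:350]
b=cv2.cvtColor(camera("top"),4)[110:260,240:390]
cv2.imwrite("pics/s3.png",np.hstack([cv2.resize(a,(400,375)),cv2.resize(b,(375,375))]))
```

```text
(array([ 1.6818, 91.0286, -1.8135]), array([-0.0055,  0.0022, -0.0028]))
```

View pics/s3.png

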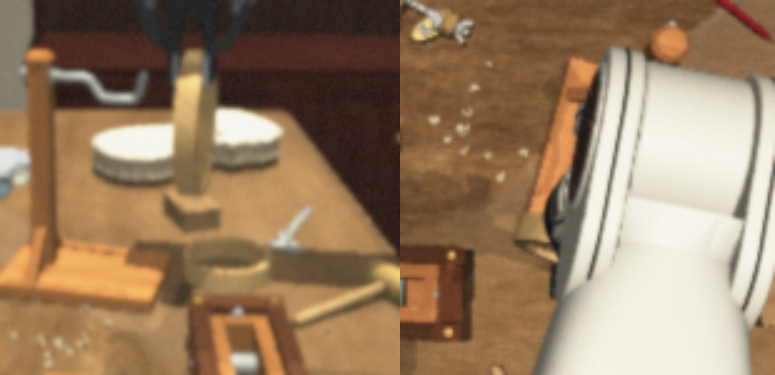

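The rim sits in front of the hook tip and above it. I'll slide it along the hook next.

Emit:
send_rows(moves=[[[0, 10, 0], [0, 0, 0], 18], [[0, 25, 0], [0, 0, 0], 18], [[0, 40, 0], [0, 0, 0], 18], [[0, 55, 0], [0, 0, 0], 18], [[0, 70, 0], [0, 0, 0], 18], [[1, 83, 0], [0, 0, 0], 18], [[1, 91, 0], [-0.005, 0.002, 0], 18], [[1, 91, 0], [-0.005, 0.002, 0], 18], [[1, 91, 0], [-0.005, 0.002, 0], 18]])

```text
clock: 5.38
eef_pos: [0.5969, -0.1193, 0.3484]
tool_rot: [0.794, 0.609, 0.0, -0.001]
ft_force: [-0.4, -0.1, -1.9]
grip_width: 0.0249
```

Run:
```python
from h import *
import cv2
o=readout.get_obs();print(o['ft_force'],rel([.5974,-.122,.305],np.radians(-15.1)))
cc=get_calibration("side")
def pj(X):
    q=np.array(cc['R'])@X+np.array(cc['t']);return (cc['fx']*q[0]/q[2]+cc['cx'],cc['fy']*q[1]/q[2]+cc['cy'])
d=np.array([.9655,-.2605,0]);s=np.array([.5875,-.1586,.25])
a=cv2.cvtColor(camera("side"),4)[110:240,190:320]
a=cv2.resize(a,None,fx=4.6,fy=4.6,interpolation=cv2.INTER_CUBIC)
for X in(s,s-.031*d+[0,0,.03]):
    u,v=pj(X);cv2.circle(a,(int((u-190)*4.6),int((v-110)*4.6)),2,(0,0,255),-1)
cv2.imwrite("pics/s4.png",a)
```

```text
[-0.4472 -0.0527 -1.9113] (array([-2.5287,  1.2373, 43.3591]), array([-0.0013, -0.0014,  0.0012]))
```

View pics/s4.png

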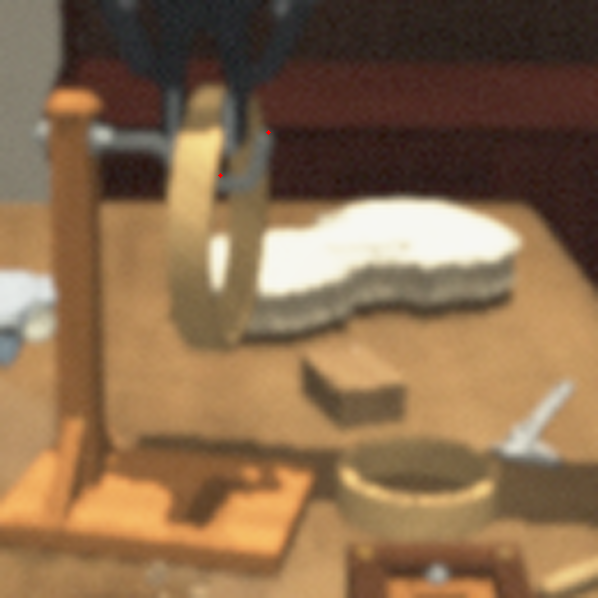

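The hook now runs through the rim. I'll lower it gently.

Emit:
send_rows(moves=[[[-1, 1, 10], [0, 0, 0], 18], [[-2, 1, 20], [0, 0, 0], 18], [[-2, 1, 30], [0, 0, 0], 18], [[-2, 1, 38], [0, 0, 0], 18], [[-2, 1, 42], [0, 0, 0], 18], [[-2, 1, 44], [0, 0, 0], 18], [[-2, 1, 44], [0, 0, 0], 18]])

```text
clock: 6.02
eef_pos: [0.5967, -0.1215, 0.3041]
tool_rot: [0.794, 0.608, -0.0, -0.001]
ft_force: [-0.6, 0.5, -0.9]
grip_width: 0.0245
```

Emit:
send_rows(moves=[[[0, 0, 1], [0, 0, 0], 18], [[0, 0, 2], [0, 0, 0], 18], [[0, 0, 2], [0, 0, 0], 18]])

```text
clock: 6.27
eef_pos: [0.5969, -0.1215, 0.3024]
tool_rot: [0.794, 0.608, 0.0, -0.001]
ft_force: [0.2, 0.3, -0.8]
grip_width: 0.0251
```

Emit:
send_rows(moves=[[[0, 0, 1], [0, 0, 0], 18], [[0, 0, 2], [0, 0, 0], 18], [[0, 0, 2], [0, 0, 0], 18]])

```text
clock: 6.52
eef_pos: [0.597, -0.1216, 0.3015]
tool_rot: [0.794, 0.608, 0.001, -0.0]
ft_force: [-1.5, 0.6, 4.1]
grip_width: 0.0248
```

Contact is at about 4 N, so I'll open.

Emit:
send_rows(moves=[[[0, 0, 1], [0, 0, 0], 30], [[0, 0, 1], [0, 0, 0], 34], [[0, 0, 1], [0, 0, 0], 40], [[0, 0, 1], [0, 0, 0], 50], [[0, 0, 1], [0, 0, 0], 50], [[0, 0, 1], [0, 0, 0], 50], [[0, 0, 1], [0, 0, 0], 50], [[0, 0, 1], [0, 0, 0], 50]])

```text
clock: 7.18
eef_pos: [0.597, -0.1216, 0.3005]
tool_rot: [0.794, 0.608, 0.001, -0.0]
ft_force: [0.4, -0.4, 0.2]
grip_width: 0.0499
```

Run:
```python
from h import *
import cv2
o=readout.get_obs();print(o['ft_force'])
a=cv2.cvtColor(camera("side"),4)[110:240,190:320]
cv2.imwrite("pics/s5.png",cv2.resize(a,None,fx=4.6,fy=4.6,interpolation=cv2.INTER_CUBIC))
```

```text
[ 0.4075 -0.408   0.2013]
```

View pics/s5.png

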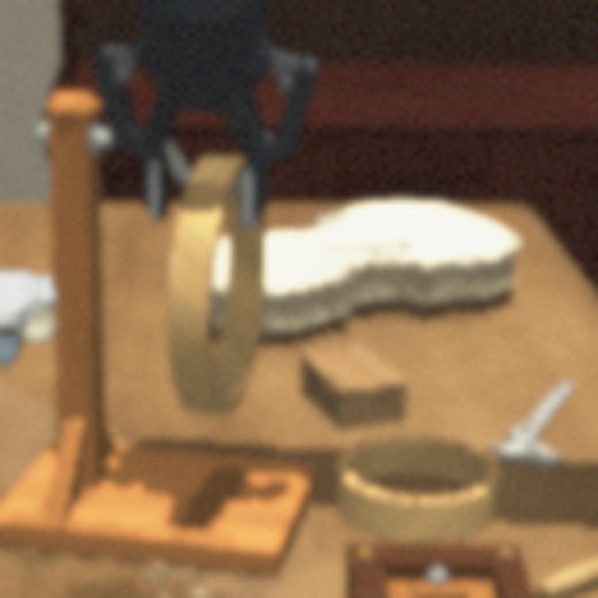

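The rim hangs on the hook and the fingers are clear of it. I'll retreat straight up, then go to the cover.

Emit:
send_rows(moves=[[[0, 0, 0], [0, 0, 0], 50], [[0, 0, -10], [0, 0, 0], 50], [[0, 0, -30], [0, 0, 0], 50], [[0, 0, -60], [0, 0, 0], 50], [[0, 0, -90], [0, 0, 0], 50], [[0, 0, -90], [0, 0, 0], 60]])

```text
clock: 7.73
eef_pos: [0.5981, -0.1219, 0.3984]
tool_rot: [0.794, 0.608, 0.005, 0.004]
ft_force: [-0.5, 0.4, 0.6]
grip_width: 0.0598
```

Run:
```python
from h import *
print(rel([.6455,.1555,.30],np.radians(-4)))
```

```text
(array([280.0375, -27.5449,  98.5797]), array([ 0.0125, -0.0007, -0.1929]))
```

Emit:
send_rows(moves=[[[40, -4, 0], [0, 0, 0], 60], [[80, -8, 0], [0, 0, -0.05], 60], [[120, -12, 0], [0, 0, -0.1], 60], [[160, -16, 20], [0, 0, -0.15], 60], [[200, -20, 40], [0.01, 0, -0.193], 60], [[240, -24, 70], [0.012, 0, -0.193], 60], [[280, -27, 98], [0.012, 0, -0.193], 60], [[280, -27, 98], [0.012, 0, -0.193], 60], [[280, -27, 98], [0.012, 0, -0.193], 60], [[280, -27, 98], [0.012, 0, -0.193], 60], [[280, -27, 98], [0.012, 0, -0.193], 60]])

```text
clock: 8.65
eef_pos: [0.6463, 0.1549, 0.3018]
tool_rot: [0.731, 0.682, 0.001, 0.001]
ft_force: [0.1, 0.5, 0.6]
grip_width: 0.06
```

Run:
```python
from h import *
import cv2
print(rel([.6455,.1555,.30],np.radians(-4)))
c=get_calibration("wrist");print(-np.array(c['R']).T@np.array(c['t']))
im=cv2.cvtColor(camera("wrist"),4)
# project camera's view of cover + saved crops
cv2.imwrite("pics/w2.png",im)
t=cv2.cvtColor(camera("side"),4)[110:240,190:320]
cv2.imwrite("pics/w2c.png",np.hstack([cv2.resize(im,(512,384)),cv2.resize(t,(288,384))]))
```

```text
(array([ 0.5627, -0.8158,  1.7847]), array([ 0.002 , -0.0006, -0.0002]))
[0.6511 0.2194 0.3709]
```

View pics/w2c.png

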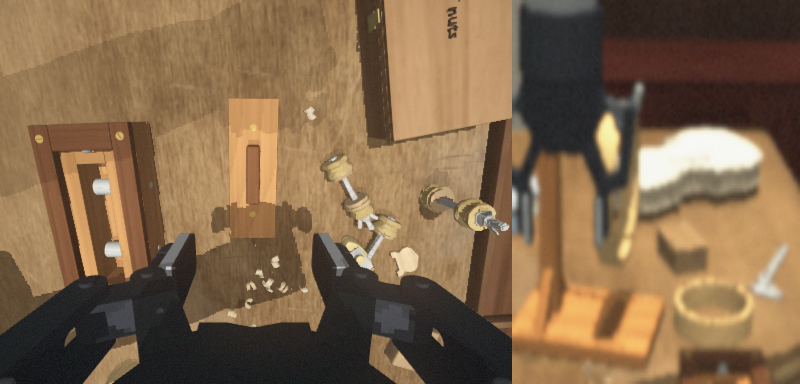

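The side half shows the rim still hanging. In the wrist half the cover is aligned with the tool, with corners at about (229,99), (278,99), (275,238) and (229,237) and the handle top at rows 145–204, columns 246–260.

Run:
```python
from h import *
import cv2
c=get_calibration("wrist");im=cv2.imread("pics/w2.png")
R=lambda l,z:np.array([ray(0,u,v,z,c) for u,v in l])
print(im[115,240],im[220,240],im[170,252],im[150,200],im[300,215])
hsv=cv2.cvtColor(im,cv2.COLOR_BGR2HSV);print(hsv[115,240],hsv[220,235],hsv[150,200])
k=R([(229,98.5),(278,98.5),(275.5,238),(229.5,236.5)],.012);print(k,k.mean(0),np.degrees([ang(k[3],k[0]),ang(k[2],k[1])]))
h=R([(246,145),(258.5,145),(260,204),(247,204)],.038);print(h,h.mean(0))
```

```text
[ 96 150 201] [ 69 109 153] [ 74 109 161] [101 144 179] [51 75 99]
[ 15 133 201] [ 14 139 147] [ 17 111 179]
[[0.6255 0.2436 0.012 ]
 [0.683  0.2395 0.012 ]
 [0.6708 0.0631 0.012 ]
 [0.6098 0.0698 0.012 ]] [0.6473 0.154  0.012 ] [84.8442 86.037 ]
[[0.6419 0.1905 0.038 ]
 [0.6561 0.1894 0.038 ]
 [0.6531 0.1196 0.038 ]
 [0.6376 0.1207 0.038 ]] [0.6472 0.155  0.038 ]
```

Emit:
send_rows(moves=[[[0, 1, 40], [0, 0, 0.005], 60], [[0, 1, 80], [0, 0, 0.005], 60], [[0, 1, 120], [0, 0, 0.005], 55], [[0, 1, 160], [0, 0, 0.005], 50], [[0, 1, 195], [0, 0, 0.005], 50], [[0, 1, 207], [0, 0, 0.005], 50], [[0, 1, 211], [0, 0, 0.005], 50], [[0, 1, 211], [0, 0, 0.005], 50]])

```text
clock: 9.42
eef_pos: [0.649, 0.1534, 0.0924]
tool_rot: [0.734, 0.679, 0.002, 0.001]
ft_force: [0.5, -0.3, 0.9]
grip_width: 0.05
```

Emit:
send_rows(moves=[[[0, 0, 0], [0, 0, 0], 8], [[0, 0, 0], [0, 0, 0], 8], [[0, 0, 0], [0, 0, 0], 8], [[0, 0, 0], [0, 0, 0], 8], [[0, 0, 0], [0, 0, 0], 8], [[0, 0, 0], [0, 0, 0], 8], [[0, 0, 0], [0, 0, 0], 8], [[0, 0, 0], [0, 0, 0], 8]])

```text
clock: 10.08
eef_pos: [0.6507, 0.1537, 0.0958]
tool_rot: [0.734, 0.679, 0.004, 0.003]
ft_force: [-0.6, 0.2, 6.7]
grip_width: 0.0144
```

Emit:
send_rows(moves=[[[0, 0, -10], [0, 0, 0], 6], [[0, 0, -30], [0, 0, 0], 6], [[0, 0, -60], [0, 0, 0], 6], [[0, 0, -90], [0, 0, 0], 6], [[0, 0, -105], [0, 0, 0], 6], [[0, 0, -105], [0, 0, 0], 6]])

```text
clock: 10.58
eef_pos: [0.6522, 0.1542, 0.2075]
tool_rot: [0.734, 0.679, 0.009, 0.005]
ft_force: [0.1, 2.0, -1.2]
grip_width: 0.0145
```

Run:
```python
from h import *
o=readout.get_obs();m=Ro.from_quat(o['tool_rot']).as_matrix();print(m[:,1],np.degrees(np.arctan2(m[1,1],m[0,1])),o['eef_pos'],o['ft_force'])
print(rel([.6475-.180,.154-.0445,.20],np.radians(-1.9)))
```

```text
[ 0.9968 -0.0776  0.0201] -4.449273784237816 [0.6522 0.1542 0.2075] [ 0.0682  1.9553 -1.1866]
(array([ -58.9513, -180.7783,    3.5295]), array([ 0.0202, -0.0058, -0.0444]))
```

Emit:
send_rows(moves=[[[-12, -36, 3], [0.01, 0, -0.01], 6], [[-24, -72, 3], [0.02, -0.005, -0.02], 6], [[-36, -108, 3], [0.02, -0.006, -0.03], 6], [[-48, -144, 3], [0.02, -0.006, -0.044], 6], [[-59, -182, 3], [0.02, -0.006, -0.044], 6], [[-59, -182, 3], [0.02, -0.006, -0.044], 6], [[-59, -182, 3], [0.02, -0.006, -0.044], 6], [[-59, -182, 3], [0.02, -0.006, -0.044], 6]])

```text
clock: 11.25
eef_pos: [0.4665, 0.1096, 0.2006]
tool_rot: [0.719, 0.695, 0.001, 0.0]
ft_force: [0.1, 0.1, -2.3]
grip_width: 0.0142
```

Run:
```python
from h import *
import cv2
print(rel([.466,.110,.165],np.radians(-1.9)))
c=get_calibration("wrist");im=cv2.cvtColor(camera("wrist"),4)
cv2.imwrite("pics/w3.png",im)
np.save("w3.npy",np.c_[np.array(c['R']),np.array(c['t'])])
s=cv2.cvtColor(camera("side"),4);cv2.imwrite("pics/sd3.png",s)
a=cv2.resize(im[60:260,140:370],None,fx=3.45,fy=3);cv2.imwrite("pics/w3c.png",a)
```

```text
(array([ 0.349 , -0.5249, 35.5936]), array([ 0.0014, -0.    , -0.0004]))
```

View pics/w3c.png

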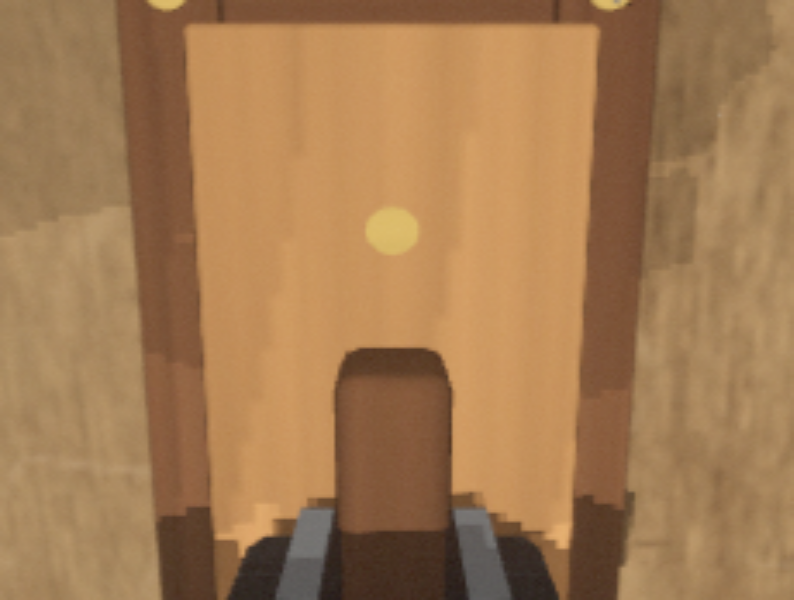

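The cover is squarely over the rebate, with far corners at crop (187,24) and (598,26) and the screws just above. I'll compute the offset from this one image.

Run:
```python
from h import *
import cv2
P=np.load("w3.npy");c=dict(get_calibration("wrist"),R=P[:,:3],t=P[:,3])
im=cv2.imread("pics/w3.png");hsv=cv2.cvtColor(im,cv2.COLOR_BGR2HSV)
print(hsv[60+230//3,140+int(392/3.45)])
m=cv2.inRange(hsv,(20,90,150),(32,255,255));n,l,st,ce=cv2.connectedComponentsWithStats(m)
scr=[ce[i] for i in range(1,n) if st[i,4]>25];print(scr)
def cr(U,V):return ((U+.5)/3.45-.5+140,(V+.5)/3-.5+60)
R=lambda l,z:np.array([ray(0,u,v,z,c) for u,v in l])
sb=R([s for s in scr if s[1]<75],.064);print("block screws",sb)
for z in(.112,.117,.122):
    k=R([cr(187,24),cr(598,26)],z);h=R([s for s in scr if s[1]>75],z);print(z,k,np.linalg.norm(k[1]-k[0]),np.degrees(ang(k[0],k[1])),"cover screw",h)
q=R([cr(205,400),cr(578,400)],.117);print("side edges",q)
o=R([cr(134,200),cr(648,200),cr(120,30),cr(658,30)],.064);print("block outer",o,(o[0]+o[1])/2)
```

```text
[ 21 130 220]
[array([187.6167,  55.8667]), array([316.6148,  55.6557]), array([253.2486, 136.5083])]
block screws [[0.4278 0.215  0.064 ]
 [0.5115 0.2123 0.064 ]]
0.112 [[0.44   0.2    0.112 ]
 [0.4999 0.1977 0.112 ]] 0.05989630273495316 -2.230664486238883 cover screw [[0.4687 0.165  0.112 ]]
0.117 [[0.4409 0.1992 0.117 ]
 [0.4989 0.1969 0.117 ]] 0.05799621042032674 -2.2306644862389113 cover screw [[0.4687 0.1653 0.117 ]]
0.122 [[0.4418 0.1984 0.122 ]
 [0.4979 0.1962 0.122 ]] 0.05609611810570031 -2.2306644862389136 cover screw [[0.4687 0.1656 0.122 ]]
side edges [[0.4383 0.1363 0.117 ]
 [0.4969 0.1343 0.117 ]]
block outer [[0.4174 0.1709 0.064 ]
 [0.52   0.1674 0.064 ]
 [0.4183 0.207  0.064 ]
 [0.5207 0.2036 0.064 ]] [0.4687 0.1691 0.064 ]
```

Cover offset is about +0.6 mm in x, +0.6 mm in y and −0.3° in yaw. I'll correct that while lowering.

Emit:
send_rows(moves=[[[-0.5, -0.6, 0], [0, 0, -0.004], 6], [[-0.5, -0.6, 10], [0.001, 0, -0.004], 6], [[-0.5, -0.6, 20], [0.001, 0, -0.004], 6], [[-0.5, -0.6, 28], [0.001, 0, -0.004], 6], [[-0.5, -0.6, 32], [0.001, 0, -0.004], 6], [[-0.5, -0.6, 32], [0.001, 0, -0.004], 6]])

```text
clock: 11.85
eef_pos: [0.4668, 0.1093, 0.1674]
tool_rot: [0.717, 0.697, -0.001, -0.0]
ft_force: [-0.5, 1.1, -2.5]
grip_width: 0.0142
```

Run:
```python
from h import *
print(readout.get_obs()['ft_force'],rel([.4659,.1090,.150],np.radians(-1.7)))
```

```text
[-0.5067  1.1441 -2.5414] (array([-0.3407, -0.8979, 17.3602]), array([-0.0012,  0.0004,  0.0001]))
```

Emit:
send_rows(moves=[[[-0.3, -0.9, 0], [0, 0, 0], 6], [[-0.3, -0.9, 2], [-0.001, 0, 0], 6], [[-0.3, -0.9, 4], [-0.001, 0, 0], 6], [[-0.3, -0.9, 6], [-0.001, 0, 0], 6], [[-0.3, -0.9, 8], [-0.001, 0, 0], 6], [[-0.3, -0.9, 8], [-0.001, 0, 0], 6]])

```text
clock: 12.35
eef_pos: [0.4657, 0.109, 0.1591]
tool_rot: [0.717, 0.697, -0.0, -0.0]
ft_force: [-0.6, -0.4, -0.8]
grip_width: 0.0146
```

Emit:
send_rows(moves=[[[0, 0, 1], [0, 0, 0], 6], [[0, 0, 2], [0, 0, 0], 6], [[0, 0, 3], [0, 0, 0], 6], [[0, 0, 4], [0, 0, 0], 6], [[0, 0, 4], [0, 0, 0], 6]])

```text
clock: 12.77
eef_pos: [0.4656, 0.109, 0.1549]
tool_rot: [0.717, 0.697, -0.001, -0.0]
ft_force: [0.2, 0.9, -2.3]
grip_width: 0.0144
```

Emit:
send_rows(moves=[[[0, 0, 1], [0, 0, 0], 6], [[0, 0, 2], [0, 0, 0], 6], [[0, 0, 3], [0, 0, 0], 6], [[0, 0, 3], [0, 0, 0], 6]])

```text
clock: 13.1
eef_pos: [0.4659, 0.109, 0.152]
tool_rot: [0.717, 0.697, -0.0, 0.0]
ft_force: [0.4, 0.1, -0.9]
grip_width: 0.0142
```

Emit:
send_rows(moves=[[[0, 0, 1], [0, 0, 0], 6], [[0, 0, 2], [0, 0, 0], 6], [[0, 0, 3], [0, 0, 0], 6], [[0, 0, 3], [0, 0, 0], 6]])

```text
clock: 13.43
eef_pos: [0.4657, 0.109, 0.1485]
tool_rot: [0.717, 0.697, -0.0, -0.0]
ft_force: [-0.3, -0.3, -2.0]
grip_width: 0.0149
```

Emit:
send_rows(moves=[[[0, 0, 1], [0, 0, 0], 6], [[0, 0, 2], [0, 0, 0], 6], [[0, 0, 2], [0, 0, 0], 6]])

```text
clock: 13.68
eef_pos: [0.4655, 0.1089, 0.1478]
tool_rot: [0.717, 0.697, -0.0, 0.0]
ft_force: [-3.5, -1.3, 9.6]
grip_width: 0.0143
```

Run:
```python
from h import *
import cv2
o=readout.get_obs();print(o['ft_force'],o['ft_torque'])
c=get_calibration("wrist");im=cv2.cvtColor(camera("wrist"),4);cv2.imwrite("pics/w4.png",im)
np.save("w4.npy",np.c_[np.array(c['R']),np.array(c['t'])])
s=cv2.cvtColor(camera("side"),4);cv2.imwrite("pics/sd4.png",s)
hsv=cv2.cvtColor(im,cv2.COLOR_BGR2HSV)
m=cv2.inRange(hsv,(18,90,140),(32,255,255));n,l,st,ce=cv2.connectedComponentsWithStats(m)
for i in range(1,n):
    if st[i,4]>25: print(st[i],ce[i],[ray(0,*ce[i],z,c)[:2] for z in(.064,.068,.072)])
```

```text
[-3.5433 -1.3403  9.6478] [-0.1318  0.6471 -0.0124]
[157  21  18  20 257] [165.6615  30.6148] [array([0.4275, 0.2149]), array([0.4286, 0.2139]), array([0.4296, 0.2128])]
[334  22  18  20 255] [342.4431  31.3176] [array([0.511 , 0.2121]), array([0.5099, 0.2111]), array([0.5088, 0.2101])]
[246 129  16  16 204] [253.2892 136.4755] [array([0.4674, 0.1646]), array([0.4674, 0.1649]), array([0.4674, 0.1651])]
[130 192   8  10  30] [133.7333 196.0333] [array([0.4013, 0.1347]), array([0.4031, 0.1358]), array([0.4048, 0.1368])]
[111 194   7  12  28] [113.6786 200.2143] [array([0.39  , 0.1327]), array([0.3921, 0.1338]), array([0.3941, 0.1349])]
[ 79 223  11  11  31] [ 83.5484 227.6129] [array([0.3706, 0.1173]), array([0.3732, 0.1188]), array([0.3757, 0.1203])]
[435 266   8  14  34] [438.6176 272.5588] [array([0.5737, 0.0831]), array([0.5709, 0.0855]), array([0.5681, 0.0878])]
[413 272   8  12  32] [415.9062 276.5   ] [array([0.5606, 0.0809]), array([0.5582, 0.0833]), array([0.5558, 0.0858])]
[423 283  34  31 283] [439.4594 296.0919] [array([0.5763, 0.0673]), array([0.5734, 0.0701]), array([0.5706, 0.0728])]
[247 316  13   8  87] [253.1954 319.1954] [array([0.464 , 0.0544]), array([0.4641, 0.0575]), array([0.4642, 0.0607])]
```

```bash
cat > cov.py <<'E'
from h import *
import cv2,sys
from scipy.optimize import brentq
def run(f):
    P=np.load(f+".npy");c=dict(get_calibration("wrist"),R=P[:,:3],t=P[:,3])
    hsv=cv2.cvtColor(cv2.imread(f"pics/{f}.png"),cv2.COLOR_BGR2HSV)
    m=cv2.inRange(hsv,(8,60,165),(19,180,255))
    n,l,st,ce=cv2.connectedComponentsWithStats(m);i=l[115,225] or l[120,235];print("blob",st[i],hsv[115,225])
    m=l==i
    for v in(70,85,100,115,160,180):
        k=np.where(m[v])[0]
        if len(k)<20: continue
        a,b=k[0]-.5,k[-1]+.5
        w=lambda z:np.linalg.norm(ray(0,a,v,z,c)-ray(0,b,v,z,c))
        z=brentq(lambda z:w(z)-.0595,0,.13);mid=(ray(0,a,v,z,c)+ray(0,b,v,z,c))/2
        print(v,a,b,"z",round(z,4),"mid",mid)
    for u in(215,230,275,290):
        k=np.where(m[:,u])[0]
        if len(k): print("end",u,k[0]-.5,ray(0,u,k[0]-.5,.064,c),ray(0,u,k[0]-.5,.072,c))
for f in sys.argv[1:]: print(f);run(f)
E
python3 cov.py w3 w4
```

```text
w3
blob [  194    68   120   178 16526] [ 15 136 200]
70 193.5 313.5 z 0.1144 mid [0.4699 0.1975 0.1144]
85 193.5 312.5 z 0.1151 mid [0.4694 0.1905 0.1151]
100 194.5 311.5 z 0.1144 mid [0.4692 0.1834 0.1144]
115 195.5 310.5 z 0.1137 mid [0.4689 0.1761 0.1137]
160 197.5 308.5 z 0.1143 mid [0.4681 0.1528 0.1143]
180 198.5 307.5 z 0.1143 mid [0.4677 0.1419 0.1143]
end 215 67.5 [0.4451 0.2074 0.064 ] [0.446  0.2061 0.072 ]
end 230 67.5 [0.4549 0.2071 0.064 ] [0.4554 0.2058 0.072 ]
end 275 67.5 [0.4844 0.2061 0.064 ] [0.4838 0.2049 0.072 ]
end 290 67.5 [0.4942 0.2058 0.064 ] [0.4932 0.2046 0.072 ]
w4
blob [  194    68   120   176 16581] [ 15 130 212]
70 193.5 313.5 z 0.0616 mid [0.4685 0.1968 0.0616]
85 193.5 312.5 z 0.0622 mid [0.468  0.1898 0.0622]
100 194.5 312.5 z 0.0629 mid [0.4681 0.1826 0.0629]
115 195.5 312.5 z 0.0635 mid [0.4681 0.1753 0.0635]
160 197.5 309.5 z 0.0629 mid [0.4671 0.1523 0.0629]
180 198.5 308.5 z 0.0629 mid [0.4668 0.1415 0.0629]
end 215 67.5 [0.4498 0.1981 0.064 ] [0.4507 0.1969 0.072 ]
end 230 67.5 [0.4571 0.1979 0.064 ] [0.4576 0.1966 0.072 ]
end 275 67.5 [0.479  0.1973 0.064 ] [0.4784 0.196  0.072 ]
end 290 67.5 [0.4863 0.197  0.064 ] [0.4853 0.1958 0.072 ]
```

Both the kinematics and the image put the cover top at ~63 mm, so it is about flush. I'll press firmly, then release.

Emit:
send_rows(moves=[[[0, 0, 1], [0, 0, 0], 6], [[0, 0, 2], [0, 0, 0], 6], [[0, 0, 2], [0, 0, 0], 6]])

```text
clock: 14.03
eef_pos: [0.4654, 0.1089, 0.1477]
tool_rot: [0.718, 0.697, 0.0, 0.0]
ft_force: [-5.4, -1.6, 14.0]
grip_width: 0.0146
```

Emit:
send_rows(moves=[[[0, 0, 2], [0, 0, 0], 6], [[0, 0, 4], [0, 0, 0], 6], [[0, 0, 4], [0, 0, 0], 6]])

```text
clock: 14.28
eef_pos: [0.4653, 0.1089, 0.1477]
tool_rot: [0.718, 0.697, 0.001, 0.001]
ft_force: [-10.7, -2.9, 29.2]
grip_width: 0.0142
```

Emit:
send_rows(moves=[[[0, 0, -3], [0, 0, 0], 6], [[0, 0, -3], [0, 0, 0], 6], [[0, 0, -3], [0, 0, 0], 24], [[0, 0, -3], [0, 0, 0], 40], [[0, 0, -3], [0, 0, 0], 40], [[0, 0, -3], [0, 0, 0], 40], [[0, 0, -30], [0, 0, 0], 40], [[0, 0, -60], [0, 0, 0], 40], [[0, 0, -90], [0, 0, 0], 40], [[0, 0, -120], [0, 0, 0], 40], [[0, 0, -120], [0, 0, 0], 40]])

```text
clock: 15.2
eef_pos: [0.4678, 0.1095, 0.2734]
tool_rot: [0.717, 0.697, 0.006, 0.003]
ft_force: [1.0, 0.3, 1.0]
grip_width: 0.0399
```

Run:
```python
from h import *
import cv2
print(readout.get_obs()['ft_force'])
c=get_calibration("wrist");im=cv2.cvtColor(camera("wrist"),4);cv2.imwrite("pics/w5.png",im)
np.save("w5.npy",np.c_[np.array(c['R']),np.array(c['t'])])
s=cv2.cvtColor(camera("side"),4);cv2.imwrite("pics/sd5.png",s)
a=cv2.resize(im[60:310,160:360],(384,480));b=cv2.resize(s[115:315,190:360],(408,480))
cv2.imwrite("pics/f5.png",np.hstack([a,b]))
```

```text
[0.9741 0.2523 1.0104]
```

View pics/f5.png

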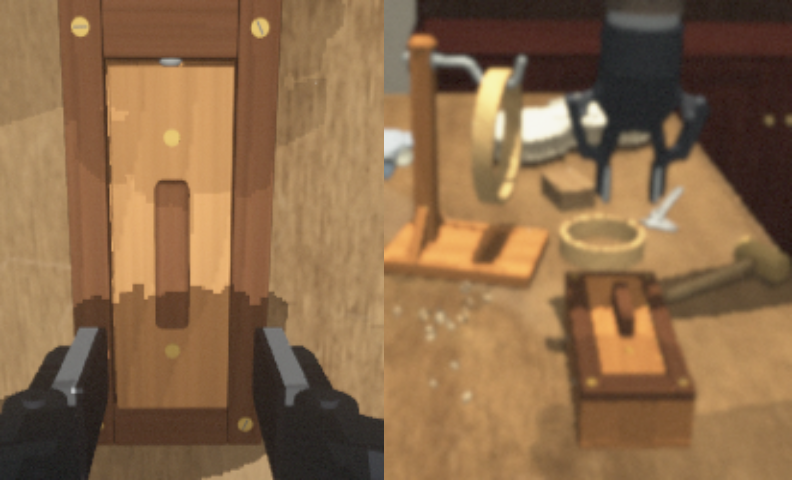

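The rim hangs on the hook. The cover lies in the rebate, with the far catch ball visible at crop (170,62). To verify it's home at both ends, I'll press on each end of the batten with closed fingers and read the contact heights.

Run:
```python
from h import *
print(rel([.4662,.1375,.19],np.radians(-1.9)),rel([.4645,.0815,.19],np.radians(-1.9)))
P=np.load("w5.npy");c=dict(get_calibration("wrist"),R=P[:,:3],t=P[:,3])
q=lambda U,V,z:ray(0,160+U*200/384,60+V*250/480,z,c)
for n,a,b in(("far",(107,66),(235,66)),("near",(116,408),(230,408)),("rebfar",(104,58),(239,58)),("scr",(80,27),(260,27))):
    print(n,q(*a,.064),q(*b,.064),np.linalg.norm(q(*a,.064)-q(*b,.064)))
```

```text
(array([28.3832, -0.8472, 78.6381]), array([ 0.0056, -0.0012,  0.0036])) (array([-27.6425,  -0.8892,  78.5712]), array([ 0.0056, -0.0012,  0.0036]))
far [0.4391 0.197  0.064 ] [0.4997 0.1952 0.064 ] 0.060561092482425805
near [0.4327 0.0174 0.064 ] [0.496  0.0151 0.064 ] 0.06335722189165241
rebfar [0.4379 0.2006 0.064 ] [0.5016 0.1987 0.064 ] 0.06365322295324473
scr [0.4277 0.2144 0.064 ] [0.5114 0.2121 0.064 ] 0.08374184736537679
```

Emit:
send_rows(moves=[[[28, -1, 40], [0.005, -0.001, 0.003], 0], [[28, -1, 70], [0.005, -0.001, 0.003], 0], [[28, -1, 78], [0.005, -0.001, 0.003], 0], [[28, -1, 78], [0.005, -0.001, 0.003], 0], [[28, -1, 90], [0.005, -0.001, 0.003], 0], [[28, -1, 100], [0.005, -0.001, 0.003], 0], [[28, -1, 104], [0.005, -0.001, 0.003], 0], [[28, -1, 104], [0.005, -0.001, 0.003], 0]])

```text
clock: 15.97
eef_pos: [0.466, 0.1367, 0.1645]
tool_rot: [0.719, 0.695, -0.0, -0.0]
ft_force: [-0.1, -0.2, -0.6]
grip_width: 0.0002
```

Emit:
send_rows(moves=[[[0, 0, 1], [0, 0, 0], 0], [[0, 0, 2], [0, 0, 0], 0], [[0, 0, 3], [0, 0, 0], 0], [[0, 0, 3], [0, 0, 0], 0]])

```text
clock: 16.3
eef_pos: [0.4664, 0.1367, 0.1627]
tool_rot: [0.719, 0.695, 0.0, 0.0]
ft_force: [-1.4, -0.5, 5.2]
grip_width: -0.0006
```

Contact is at 0.1627, which matches home (0.1626). I'll press harder here.

Emit:
send_rows(moves=[[[0, 0, 2], [0, 0, 0], 0], [[0, 0, 3], [0, 0, 0], 0], [[0, 0, 3], [0, 0, 0], 0]])

```text
clock: 16.55
eef_pos: [0.4664, 0.1366, 0.1626]
tool_rot: [0.719, 0.695, 0.001, 0.001]
ft_force: [-6.5, -2.3, 18.7]
grip_width: 0.0
```

Emit:
send_rows(moves=[[[0, 0, -15], [0, 0, 0], 0], [[-28, 0, -15], [0, 0, 0], 0], [[-56, 0, -15], [0, 0, 0], 0], [[-56, 0, -15], [0, 0, 0], 0], [[-56, 0, -8], [0, 0, 0], 0], [[-56, 0, -2], [0, 0, 0], 0], [[-56, 0, 0], [0, 0, 0], 0], [[-56, 0, 2], [0, 0, 0], 0], [[-56, 0, 2], [0, 0, 0], 0]])

```text
clock: 17.3
eef_pos: [0.4644, 0.0811, 0.1626]
tool_rot: [0.718, 0.696, 0.001, 0.001]
ft_force: [-6.6, -2.7, 21.4]
grip_width: 0.0004
```

Both ends read 0.1626 under ~20 N, so the cover is home and level. I'll retreat.

Emit:
send_rows(moves=[[[0, 0, -15], [0, 0, 0], 0], [[0, 0, -50], [0, 0, 0], 0], [[0, 0, -90], [0, 0, 0], 0], [[0, 0, -120], [0, 0, 0], 0], [[0, 0, -120], [0, 0, 0], 0], [[0, 0, -120], [0, 0, 0], 0], [[0, 0, -120], [0, 0, 0], 0], [[0, 0, -120], [0, 0, 0], 0]])

```text
clock: 17.97
eef_pos: [0.463, 0.0814, 0.2806]
tool_rot: [0.718, 0.696, -0.0, 0.0]
ft_force: [-0.2, -0.0, -0.2]
grip_width: 0.0
```

Run:
```python
from h import *
from workcell import order
import cv2
a=cv2.imread("pics/sd5.png")[120:215,215:262].astype(int);s=camera("side")[:,:,::-1][120:215,215:262].astype(int)
print("rim patch change",abs(a-s).mean(),readout.get_obs()['ft_force'])
print(order.job_done())
```

```text
rim patch change 1.8115714818962299 [-0.222  -0.1552 -0.1865]
the job is handed in; nothing more can be done
None
```

The rim hangs on the J-hook and the cover plate is pressed home in the roller well. I handed the job in at about 18 s of the 64 s allowed; no verdict comes back.

- **Rim:** I gripped it across its width about 38 mm off its top, so the fingers stayed clear of the hook rod. I lifted it over the tip and lowered it until the wrist felt about 4 N, then released. Afterwards the side camera showed it hanging, and that part of the picture was almost unchanged just before hand-in. I did not measure its position along the seat numerically.
- **Cover:** I laid it in by its batten and pressed to about 29 N. I then pressed each end of the batten with closed fingers at about 20 N. Both ends stopped with the TCP at 0.1626 m, the height expected if the cover is home, so it is fully down and level. Its sideways centring was only judged from the wrist image, to about 1 mm.
- **Robot and small rim:** The gripper was clear, with wrist force near zero. The small rim was never approached.

**Disagreements:**
- The top and wrist cameras differed by about 5 mm in y, so I placed the cover using relative positions from a single wrist image.
- I felt no distinct snap at the catches.
- In the wrist image the cover's near end read about 3 mm too wide, which I put down to unclear edge pixels. The press test at both ends settled it.

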